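# Turn the seaming chuck's run-out stand one full turn

### The job

Two small run-out stands with upright black crank handles are on the bench. Take the handle of the one that carries the bronze-brown seaming chuck and turn it once all the way round, anticlockwise as seen from above, so that the handle stops beside the stand's yellow mark where it began. Then let go, and leave the other stand, with the grey seaming roll, unturned.

Things in the scene. Friction and masses are not known exactly. Their poses are not given: they have to be found in the camera images.
- chuck_stand_table (a joint): turning plate of the chuck stand: steel disc, 170 mm across, top 34 mm above the bench, on a grey foot fixed to the bench; the bronze-brown chuck (55 mm across, top at 92 mm) is fixed on it. Vertical axis, no stop; rad, growing anticlockwise from above; 0 = handle beside the yellow mark; starts within 0.05 of 0, full turn = 6.28. Friction 0.12 N m (under 2 N at the handle): stays where left
- chuck_stand_handle (a point): grip point on the chuck stand's handle, on the handle's own axis, 105 mm above the bench. The handle is an upright black round sleeve, 28 mm in diameter here, from 49 to 129 mm above the bench, 72 mm from the stand's axis. The sleeve revolves freely on its pin, so fingers holding it may keep one direction all the way round
- chuck_stand_axis (a point): point on the chuck stand's vertical turning axis, at the same height as the handle's grip point (105 mm above the bench, 13 mm above the chuck): the centre of the circle of 72 mm radius that the handle runs on. It does not move
- roll_stand_handle (a point): the same grip point on the handle of the other stand, alike in size but with a grey seaming roll (49 mm across, top at 70 mm) on its plate; to be left alone

How it is judged:
By the outcome, as a careful person would: the job done as asked, in the order asked, and still so for the second after the job is handed in, with the robot touching nothing.
It also fails if it takes over 45 s, if anything falls off the work surface, if the arm or the gripper's body presses on something with over 40 N, if the wrist force passes 120 N, or if a joint passes its speed limit or range.

### The arm

A 6-joint arm with a two-finger parallel gripper is mounted at the origin on a cart in front of the work surface, level with it; the furniture and walls round the work are solid. World frame = base frame: x ahead of the robot, y to its left, z up, the work surface at z = 0. Lengths are in m, angles in rad, forces in N, time in s.
With the tool pointing down it reaches from about 0.35 to 0.875 m from the base axis. Payload 15.5 kg.
Tool frame: the origin (TCP) lies midway between the tips of the shut fingers; the grasp point (between the pads) lies 19 mm behind it; x points along the fingers, z is the direction in which the jaws open and shut, and the axes are right-handed (so a half turn about x gives the same grasp; the last joint's range is limited). The gripper opens to 85 mm and grips with 20 to 120 N. Pads are 22 mm wide; open, the fingers measure 114 mm over their backs; the gripper's body (76 mm by 85 mm) begins 54 mm behind the grasp point. The pads swing forward as they close: fully open they stand 13 mm farther back than shut.
Start: joints at [-1.224, 0.494, 1.345, -0, 1.302, -0.096], TCP at [0.268, -0.565, 0.201] pointing down, gripper open.
Joint ranges: [-2.91, 2.91], [-0.82, 2.16], [0.22, 2.67], [-1.22, 4.37], [0.12, 2.79], [-3.08, 3.08]. Speed limits (rad/s): [1.89, 1.89, 2.57, 3.01, 3.01, 3.01].

### API

Orientations are given as a unit quaternion [x, y, z, w].
In Python, from station import ctrl gives the robot as it stands. The module is installed in compiled form; this text tells all that it offers.
- The arm moves only by the tool carry_out, never from a script. Its argument "rows" is a list of rows, each a list of 7 numbers: the turn, a rotation vector about the tool's x, y, z in rad, then the shift along the tool's x, y, z in m, then the finger opening in m, from 0 to 0.0854. In form: [[rx, ry, rz, x, y, z, jaw], ...]. A call has 1 to 5 rows; each row is the pose to reach, as a shift and turn from the pose commanded when the call began, along the tool's axes at that moment; what a row does not reach only later rows make up. A row lasts 1/12 s, in which the tool goes at most 41.7 mm and 7.16 degrees, less where a joint would pass 70% of its speed; a pose out of reach is approached as far as the arm can. A call with a gripper value outside its range is refused whole. The fingers move at their own pace and stop on an object; "squeeze" is the grip in N (left out, the last holds). Time passes only in rows, so rows that repeat a pose let the fingers close. It gives the time, the measured TCP pose, the force and the opening at its end, in the units of the state.
- ctrl.state(): the state, without advancing time (a new reading comes with each control period).
- ctrl.snapshot(name): name is "scene" or "top"; returns (picture, depth): 400x640x3 uint8, blue, green, red; 400x640 float32, m along the optical axis (not along the pixel's ray), 0 where there is no reading.
- ctrl.camera_info(name): a dict with "fx", "fy", "cx", "cy" (pixels), "R" (3x3) and "t" (3): a world point X has camera coordinates R X + t. Camera axes: x right, y down, z forward; pixel columns grow to the right and rows downward; lengths in m; the calibration is good to about 2 mm. A picture is of the moment at which its call begins. camera_info takes no time and is no camera call.
- ctrl.close_job(): hands the job in, once; it reports no verdict.
The state is a dict: "time_s": time; "joints": joint angles; "joint_vel": joint speeds; "effort": joint torques, N m; "tool_pos": TCP position; "eef_rot": TCP orientation; "wrist_force": force on the tool from outside, world axes, zero at the start; "moment": the same for the moment, N m; "gripper_width": finger opening in m.
Only numpy, scipy, OpenCV 4.12 (cv2) and the standard library are available. Lean on these libraries where they do the work, as an engineer would, in place of code of your own. Each camera call takes 0.05 s, during which the arm holds its last target.

## Working session

There is one attempt and no reset: what is moved stays moved. The work goes in short steps, Python scripts to look and compute and a tool call to move; the robot and the scene stay as the last step left them, time stands still between calls to the robot, and variables do not carry over. Pictures are saved under pics/ and viewed, and the job is handed in when it is done.

Besides the shell and the picture viewer there is one more tool, called after "Emit:" in YAML: its name, and indented under it one key for each argument. carry_out: Moves the arm, as the interface text tells. Its arguments: {"type":"object","properties":{"rows":{"type":"array","items":{"type":"array","items":{"type":"number"}}},"squeeze":{"type":"number"}},"required":["rows"]}

```bash
mkdir -p pics
python3 - <<'E'
from station import ctrl
import cv2,numpy as np
print(ctrl.state())
for n in("scene","top"):
    p,d=ctrl.snapshot(n); cv2.imwrite(f"pics/{n}0.png",p); np.save(f"pics/{n}0.npy",d)
    print(n,ctrl.camera_info(n))
E
```

```text
{'time_s': 0.0, 'joints': array([-1.22351540e+00,  4.94186096e-01,  1.34613032e+00, -2.61469012e-05,
        1.30251889e+00, -9.54681766e-02]), 'joint_vel': array([-6.64749694e-04, -5.36066362e-04,  3.90228746e-04,  4.79941149e-05,
        4.40082182e-04,  2.02411018e-05]), 'effort': array([-1.45980437e-03, -8.82155085e+01, -3.83877540e+01, -3.31627652e-04,
        9.95922892e-03, -1.78194756e-05]), 'tool_pos': array([ 0.26763983, -0.56434763,  0.19999875]), 'eef_rot': array([ 0.37827286,  0.59793757, -0.37774856,  0.59723222]), 'wrist_force': array([-0.38209161, -0.15703665, -0.48768549]), 'moment': array([-0.08808502,  0.03865506,  0.04379967]), 'gripper_width': 0.08558569551519822}
scene {'fx': 405.0799960826616, 'fy': 405.0799960826616, 'cx': 324.38472798680607, 'cy': 197.44890230479146, 'R': array([[ 0.65042896, -0.75955026, -0.00505709],
       [-0.46973147, -0.39699729, -0.7885084 ],
       [ 0.5969041 ,  0.51524417, -0.6150032 ]]), 't': array([-0.37686911,  0.29074773,  0.69481323])}
top {'fx': 412.8936981423197, 'fy': 412.8936981423197, 'cx': 321.13561480380883, 'cy': 199.40846726534298, 'R': array([[-0.02577836, -0.99966188,  0.0034051 ],
       [-0.984737  ,  0.02480669, -0.17227209],
       [ 0.17212938, -0.00779402, -0.98504352]]), 't': array([-0.0552523 ,  0.54666225,  0.85868318])}
```

View pics/scene0.png

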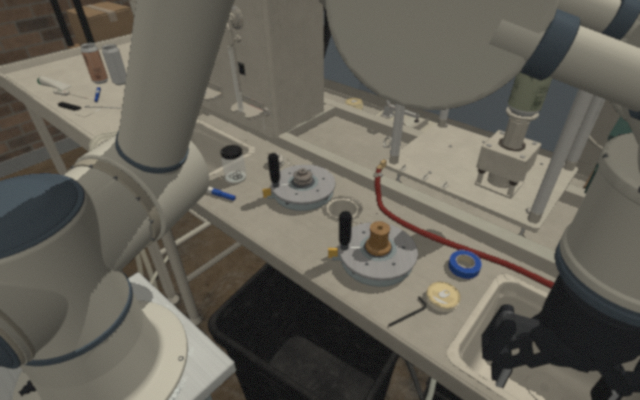

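View pics/top0.png

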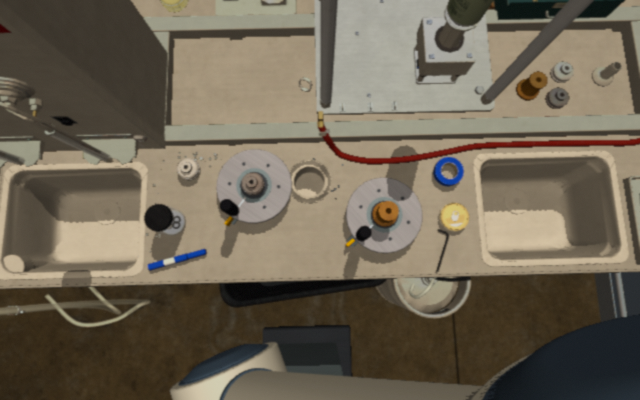

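Run:
```python
import cv2,numpy as np
p=cv2.imread("pics/top0.png")[165:265,320:450]; a=cv2.resize(p,None,fx=6,fy=6,interpolation=cv2.INTER_CUBIC)
cv2.imwrite("pics/topc.png",a)
p=cv2.imread("pics/scene0.png")[195:295,310:440]; a=cv2.resize(p,None,fx=6,fy=6,interpolation=cv2.INTER_CUBIC)
cv2.imwrite("pics/scenec.png",a)
```

```text
(no output)
```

View pics/topc.png

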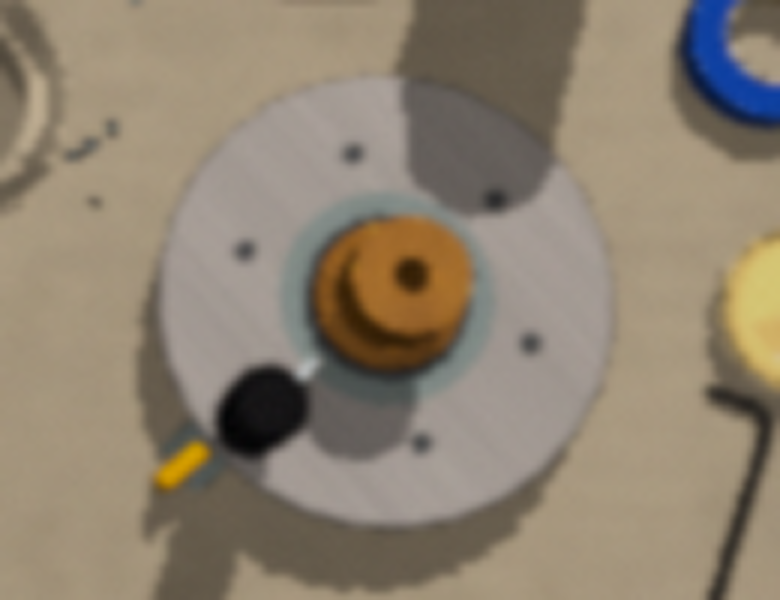

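View pics/scenec.png

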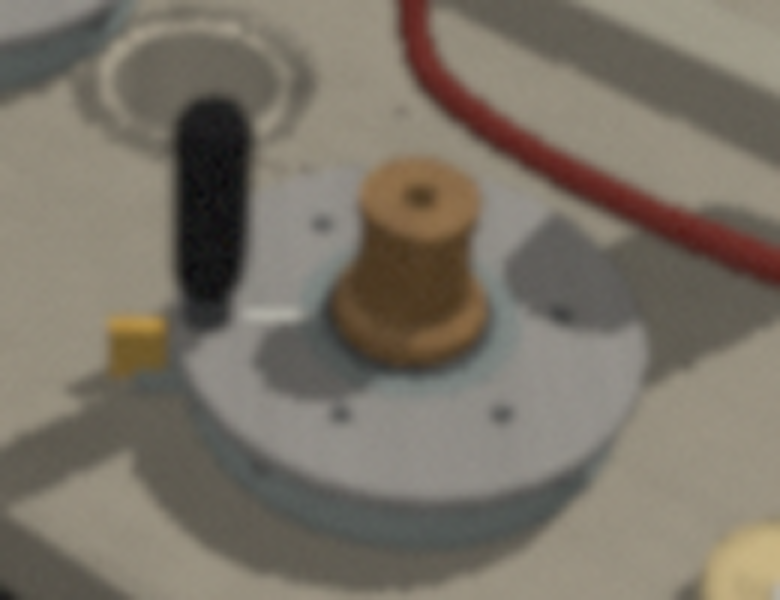

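```bash
cat > h.py <<'E'
from station import ctrl
import cv2,numpy as np
def at_z(n,u,v,z):
    c=ctrl.camera_info(n);R,t=c["R"],c["t"]
    r=R.T@np.array([(u-c["cx"])/c["fx"],(v-c["cy"])/c["fy"],1]);o=-R.T@t
    return o+r*(z-o[2])/r[2]
def proj(n,X):
    c=ctrl.camera_info(n);q=c["R"]@np.asarray(X)+c["t"]
    return np.array([c["fx"]*q[0]/q[2]+c["cx"],c["fy"]*q[1]/q[2]+c["cy"]])
E
python3 - <<'E'
from h import *
T=lambda a,b:(320+a/6-.4,165+b/6-.4)
S=lambda a,b:(310+a/6-.4,195+b/6-.4)
for nm,n,uv,z in [("chuck top","top",T(411,273),.092),("disc","top",T(387,299),.034),("chuck top","scene",S(421,197),.092),
 ("h top","top",T(272,401),.129),("h top","scene",S(213,114),.129),("h bot","scene",S(207,296),.049),
 ("mark","top",T(183,465),.02),("mark","scene",S(138,325),.034)]:
    print(nm,n,at_z(n,*uv,z).round(4))
# depth points of handle & disc
d=np.load("pics/top0.npy");c=ctrl.camera_info("top")
v,u=np.mgrid[165:265,320:450];z=d[165:265,320:450]
P=np.stack([(u-c["cx"])/c["fx"]*z,(v-c["cy"])/c["fy"]*z,z],-1)-c["t"]
W=P@c["R"]
h=W[...,2]
ctr=at_z("top",*T(387,299),.034)[:2]
rr=np.hypot(W[...,0]-ctr[0],W[...,1]-ctr[1])
m=(h>.11)&(rr<.11);print("handle top",m.sum(),W[m].mean(0),np.median(W[m],0))
m=(h>.082)&(h<.1)&(rr<.03);print("chuck",m.sum(),W[m].mean(0))
m=(h>.028)&(h<.042)&(rr<.1);
q=np.unique(np.round(W[m][:,:2],3),axis=0).astype(np.float32)
print("disc enc",cv2.minEnclosingCircle(q), np.median(h[m]))
for X in([0,0],):pass
E
```

```text
chuck top top [ 0.5113 -0.2073  0.092 ]
disc top [ 0.5102 -0.2078  0.034 ]
chuck top scene [ 0.5104 -0.2099  0.092 ]
h top top [ 0.4647 -0.1531  0.129 ]
h top scene [ 0.464  -0.1545  0.129 ]
h bot scene [ 0.4601 -0.1575  0.049 ]
mark top [ 0.452  -0.1313  0.02  ]
mark scene [ 0.4449 -0.1386  0.034 ]
handle top 158 [ 0.46300184 -0.15219806  0.12737894] [ 0.46335711 -0.1515682   0.1283718 ]
chuck 307 [ 0.51020722 -0.20792686  0.0920762 ]
disc enc ((0.5034229755401611, -0.20489852130413055), 0.09260795265436172) 0.034353620721434025
```

```bash
cat >> h.py <<'E'
from scipy.spatial.transform import Rotation as Ro
def rel(target,start=None):
    s=ctrl.state();R=Ro.from_quat(s["eef_rot"]).as_matrix();p=s["tool_pos"] if start is None else np.asarray(start)
    return (R.T@(np.asarray(target)-p)).round(4)
E
python3 - <<'E'
from h import *
s=ctrl.state();R=Ro.from_quat(s["eef_rot"]).as_matrix();print(R.round(4));print(rel([.4642,-.1538,.2]),np.arctan2(.0545,-.0465))
E
```

```text
[[-4.000e-04  9.036e-01  4.285e-01]
 [ 1.000e-03  4.285e-01 -9.036e-01]
 [-1.000e+00  1.000e-04 -1.100e-03]]
[ 0.0004  0.3535 -0.2868] 2.2771515960137525
```

Emit:
carry_out:
  rows:
    - [0, 0, 0, 0, 0.03, -0.024, 0.07]
    - [0, 0, 0, 0, 0.06, -0.048, 0.07]
    - [0, 0, 0, 0, 0.09, -0.072, 0.07]
    - [0, 0, 0, 0, 0.12, -0.096, 0.07]
    - [0, 0, 0, 0, 0.15, -0.12, 0.07]
  squeeze: 25

```text
time_s: 0.52
tool_pos: [0.3522, -0.3902, 0.2003]
eef_rot: [0.378, 0.598, -0.378, 0.597]
wrist_force: [0.6, -0.3, 0.8]
gripper_width: 0.07
```

Emit:
carry_out:
  rows:
    - [0, 0, 0, 0, 0.03, -0.024, 0.07]
    - [0, 0, 0, 0, 0.06, -0.048, 0.07]
    - [0, 0, 0, 0, 0.09, -0.072, 0.07]
    - [0, 0, 0, 0, 0.12, -0.096, 0.07]
    - [0, 0, 0, 0, 0.15, -0.12, 0.07]

```text
time_s: 0.93
tool_pos: [0.4363, -0.2175, 0.2005]
eef_rot: [0.378, 0.598, -0.378, 0.597]
wrist_force: [1.3, 0.2, -0.3]
gripper_width: 0.0701
```

Emit:
carry_out:
  rows:
    - [0, 0, 0, 0, 0.027, -0.024, 0.07]
    - [0, 0, 0, 0, 0.0535, -0.0468, 0.07]
    - [0, 0, 0, 0, 0.0535, -0.0468, 0.07]
    - [0, 0, 0, 0, 0.0535, -0.0468, 0.07]

```text
time_s: 1.27
tool_pos: [0.4646, -0.1526, 0.2004]
eef_rot: [0.377, 0.598, -0.377, 0.598]
wrist_force: [-0.3, 0.5, -1.1]
gripper_width: 0.0697
```

Run:
```python
from h import *
s=ctrl.state();print(s);print(rel([.4642,-.1538,.2]))
p,d=ctrl.snapshot("scene");cv2.imwrite("pics/s1.png",cv2.resize(p[100:320,240:500],None,fx=3,fy=2.7))
```

```text
{'time_s': 1.2667, 'joints': array([-4.39420171e-01,  3.03850577e-01,  1.67135436e+00, -5.94356644e-06,
        1.16682948e+00,  6.85266166e-01]), 'joint_vel': array([-0.05396353,  0.00206515, -0.00158539, -0.00807426, -0.00101087,
       -0.02266309]), 'effort': array([ 4.12320077e+00, -6.65060449e+01, -3.46683705e+01,  4.17584321e-01,
        5.67625661e-02,  7.79940337e-01]), 'tool_pos': array([ 0.46464068, -0.1525605 ,  0.20042004]), 'eef_rot': array([ 0.37698635,  0.59837328, -0.37702848,  0.59806374]), 'wrist_force': array([-0.34722858,  0.51941217, -1.11025613]), 'moment': array([-0.02017918,  0.01398328, -0.01097342]), 'gripper_width': 0.06970341954319698}
[ 0.0004 -0.0009  0.0009]
```

View pics/s1.png

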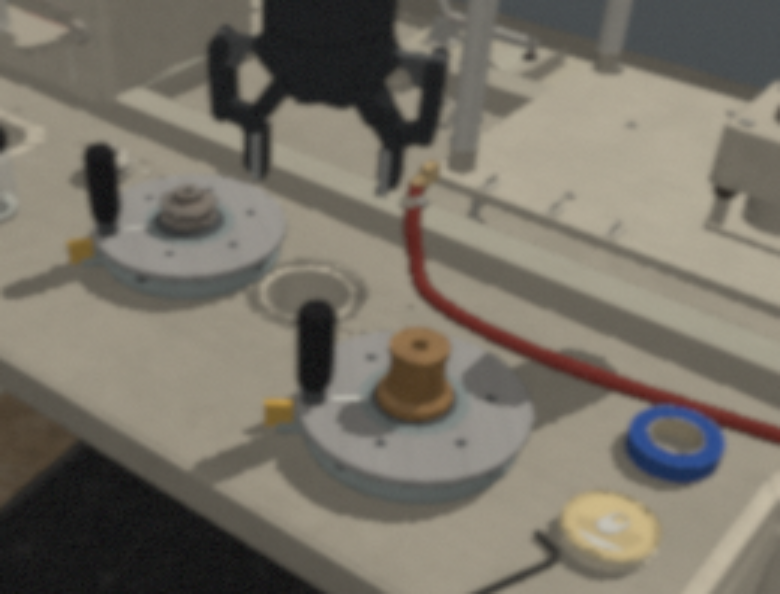

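The picture shows the open gripper above and centred on the chuck stand's handle (crop pixel 317,320). Descending.

Emit:
carry_out:
  rows:
    - [0, 0, 0, 0.03, 0, 0, 0.07]
    - [0, 0, 0, 0.06, 0, 0, 0.07]
    - [0, 0, 0, 0.09, 0, 0, 0.07]
    - [0, 0, 0, 0.11, 0, 0, 0.07]
    - [0, 0, 0, 0.11, 0, 0, 0.07]

```text
time_s: 1.73
tool_pos: [0.4618, -0.1544, 0.0873]
eef_rot: [0.378, 0.599, -0.379, 0.595]
wrist_force: [-1.3, 0.3, -0.4]
gripper_width: 0.0701
```

Run:
```python
from h import *
s=ctrl.state();print(s["tool_pos"],s["wrist_force"]);print(rel([.4642,-.1538,.09]))
p,d=ctrl.snapshot("scene");cv2.imwrite("pics/s2.png",cv2.resize(p[170:300,300:470],None,fx=4,fy=4))
p,d=ctrl.snapshot("top");cv2.imwrite("pics/t2.png",cv2.resize(p[140:290,280:480],None,fx=4,fy=4))
```

```text
[ 0.46177342 -0.15444061  0.0873235 ] [-1.32123412  0.3399977  -0.41025204]
[-0.0027  0.0025  0.0004]
```

View pics/s2.png

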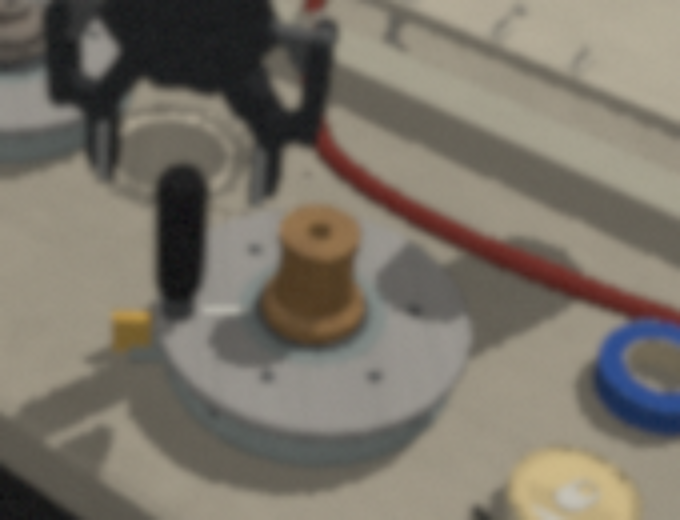

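View pics/t2.png

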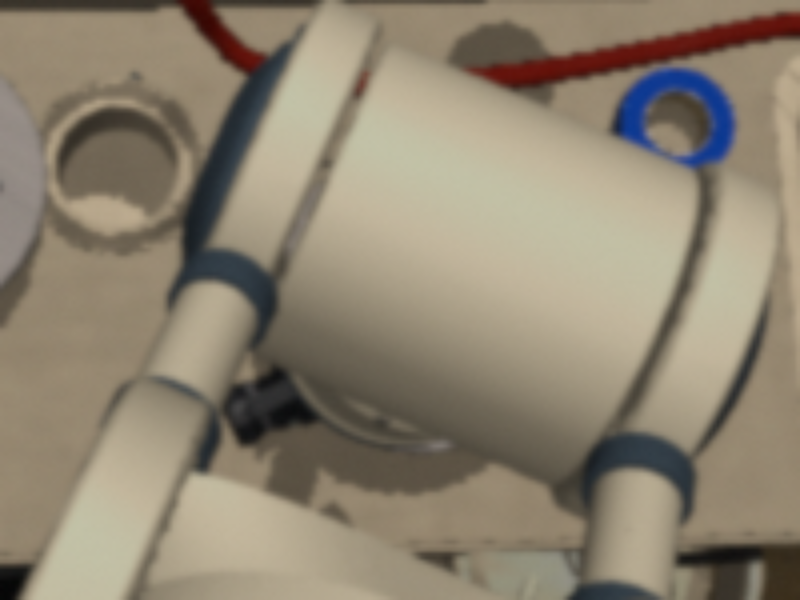

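Run:
```python
from h import *
s=ctrl.state();p=s["tool_pos"];print(p,s["wrist_force"],s["eef_rot"],s["time_s"])
f=lambda X:((proj("scene",X)-[300,170])*4+2).round()
R=Ro.from_quat(s["eef_rot"]).as_matrix()
for h in(0,-.013,-.019,-.03):
  for z in(-.035,0,.035): print(h,z,f(p+R@[h,0,z]))
print("handle",f([.464,-.154,.129]),f([.4642,-.1538,.105]))
c=ctrl.camera_info("scene");print(-c["R"].T@c["t"])
img,d=ctrl.snapshot("scene");np.save("pics/d2.npy",d)
for n,(a,b) in dict(lf=(105,150),rf=(262,180),h=(181,185),h2=(180,250)).items():
    u,v=int(300+a/4),int(170+b/4);zz=d[v,u];q=np.array([(u-c["cx"])/c["fx"]*zz,(v-c["cy"])/c["fy"]*zz,zz]);print(n,c["R"].T@(q-c["t"]))
```

```text
[ 0.46383375 -0.15498967  0.09067836] [ 1.58000837 -1.18126128  0.82097175] [ 0.37833186  0.59776806 -0.3785085   0.5968833 ] 1.8333
0 -0.035 [116. 222.]
0 0 [181. 234.]
0 0.035 [248. 246.]
-0.013 -0.035 [116. 203.]
-0.013 0 [182. 215.]
-0.013 0.035 [249. 227.]
-0.019 -0.035 [116. 194.]
-0.019 0 [182. 206.]
-0.019 0.035 [250. 218.]
-0.03 -0.035 [116. 178.]
-0.03 0 [183. 190.]
-0.03 0.035 [251. 201.]
handle [182. 176.] [180. 212.]
[-0.03303692 -0.52882344  0.65466352]
lf [ 0.43835319 -0.12598204  0.14706906]
rf [ 0.47319689 -0.1960336   0.14219228]
h [ 0.45879103 -0.15830522  0.12817896]
h2 [ 0.45386283 -0.16342374  0.09135741]
```

Run:
```python
from h import *
p,d=ctrl.snapshot("scene");cv2.imwrite("pics/s3.png",cv2.resize(p[170:260,310:400],None,fx=6.6,fy=6.6,interpolation=cv2.INTER_CUBIC))
```

```text
(no output)
```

View pics/s3.png

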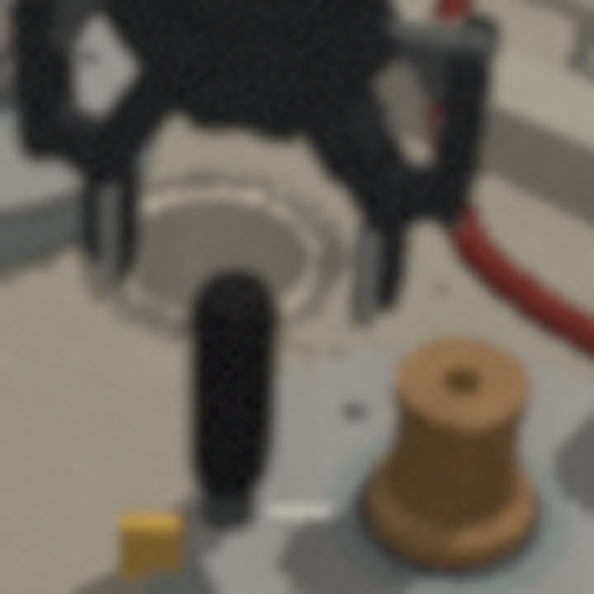

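Run:
```python
from h import *
d=np.load("pics/d2.npy");c=ctrl.camera_info("scene")
v,u=np.mgrid[170:260,310:400];zz=d[170:260,310:400]
P=np.stack([(u-c["cx"])/c["fx"]*zz,(v-c["cy"])/c["fy"]*zz,zz],-1)-c["t"];W=P@c["R"]
T=ctrl.state();R=Ro.from_quat(T["eef_rot"]).as_matrix();L=(W-T["tool_pos"])@R
for name,col in(("L",326),("R",366),("R",365),("H",345)):
  for row in range(198,226,2):
    print(name,row,W[row-170,col-310].round(3),"tool",L[row-170,col-310].round(3))
```

```text
L 198 [ 0.437 -0.127  0.171] tool [-0.08  -0.014 -0.037]
L 200 [ 0.439 -0.126  0.164] tool [-0.073 -0.011 -0.038]
L 202 [ 0.438 -0.126  0.16 ] tool [-0.068 -0.012 -0.038]
L 204 [ 0.439 -0.125  0.154] tool [-0.062 -0.01  -0.038]
L 206 [ 0.439 -0.125  0.149] tool [-0.057 -0.01  -0.038]
L 208 [ 0.439 -0.125  0.144] tool [-0.052 -0.01  -0.038]
L 210 [ 0.438 -0.126  0.14 ] tool [-0.048 -0.012 -0.038]
L 212 [ 0.438 -0.126  0.134] tool [-0.043 -0.012 -0.038]
L 214 [ 0.553 -0.028  0.001] tool [ 0.091  0.134 -0.077]
L 216 [ 0.549 -0.031 -0.001] tool [ 0.093  0.129 -0.076]
L 218 [ 0.542 -0.038  0.001] tool [ 0.091  0.12  -0.074]
L 220 [ 0.537 -0.042 -0.   ] tool [ 0.092  0.114 -0.072]
L 222 [ 0.53  -0.047  0.001] tool [ 0.091  0.105 -0.07 ]
L 224 [ 0.526 -0.051 -0.001] tool [ 0.093  0.1   -0.068]
R 198 [ 0.47  -0.198  0.187] tool [-0.095 -0.014  0.041]
R 200 [ 0.472 -0.197  0.181] tool [-0.089 -0.011  0.041]
R 202 [ 0.471 -0.198  0.177] tool [-0.085 -0.013  0.041]
R 204 [ 0.469 -0.199  0.174] tool [-0.082 -0.015  0.042]
R 206 [ 0.473 -0.197  0.165] tool [-0.073 -0.01   0.041]
R 208 [ 0.473 -0.
[... 1373 characters left out ...]
3  0.204 -0.045]
H 202 [ 0.629 -0.029 -0.006] tool [ 0.098  0.202 -0.044]
H 204 [ 0.631 -0.027 -0.015] tool [ 0.107  0.205 -0.045]
H 206 [ 0.632 -0.027 -0.023] tool [ 0.115  0.206 -0.045]
H 208 [ 0.631 -0.028 -0.028] tool [ 0.12   0.204 -0.044]
H 210 [ 0.632 -0.027 -0.036] tool [ 0.128  0.205 -0.044]
H 212 [ 0.468 -0.151  0.129] tool [-0.037  0.005 -0.002]
H 214 [ 0.463 -0.155  0.129] tool [-0.037 -0.002 -0.001]
H 216 [ 0.459 -0.158  0.128] tool [-0.036 -0.007  0.   ]
H 218 [ 0.456 -0.16   0.126] tool [-0.034 -0.01   0.001]
H 220 [ 0.455 -0.162  0.122] tool [-0.031 -0.012  0.002]
H 222 [ 0.453 -0.163  0.119] tool [-0.027 -0.014  0.002]
H 224 [ 0.453 -0.164  0.114] tool [-0.022 -0.015  0.002]
```

Run:
```python
from h import *
d=np.load("pics/d2.npy");c=ctrl.camera_info("scene")
zz=d[100:260,300:400];v,u=np.mgrid[100:260,300:400]
P=np.stack([(u-c["cx"])/c["fx"]*zz,(v-c["cy"])/c["fy"]*zz,zz],-1)-c["t"];W=P@c["R"]
T=ctrl.state();R=Ro.from_quat(T["eef_rot"]).as_matrix();L=(W-T["tool_pos"])@R
for row in range(150,196,3): print(row,L[row-100,48].round(3))
img,d=ctrl.snapshot("scene");cv2.imwrite("pics/s4.png",cv2.resize(img[40:260,250:450],None,fx=2.7,fy=2.7))
print(ctrl.state()["tool_pos"],ctrl.state()["joints"])
```

```text
150 [-0.205 -0.031  0.007]
153 [-0.202 -0.037  0.008]
156 [-0.196 -0.036  0.008]
159 [-0.19  -0.036  0.008]
162 [-0.186 -0.04   0.009]
165 [-0.178 -0.037  0.009]
168 [-0.173 -0.038  0.009]
171 [-0.166 -0.036  0.009]
174 [-0.159 -0.036  0.009]
177 [-0.135 -0.011  0.004]
180 [-0.129 -0.013  0.005]
183 [-0.121 -0.011  0.005]
186 [-0.115 -0.012  0.005]
189 [-0.107 -0.011  0.005]
192 [ 0.095  0.242 -0.045]
195 [ 0.093  0.226 -0.042]
[ 0.46506592 -0.15496039  0.09197937] [-4.43494943e-01  4.55711211e-01  1.80014608e+00 -3.48366822e-05
  8.83437088e-01  6.85151302e-01]
```

View pics/s4.png

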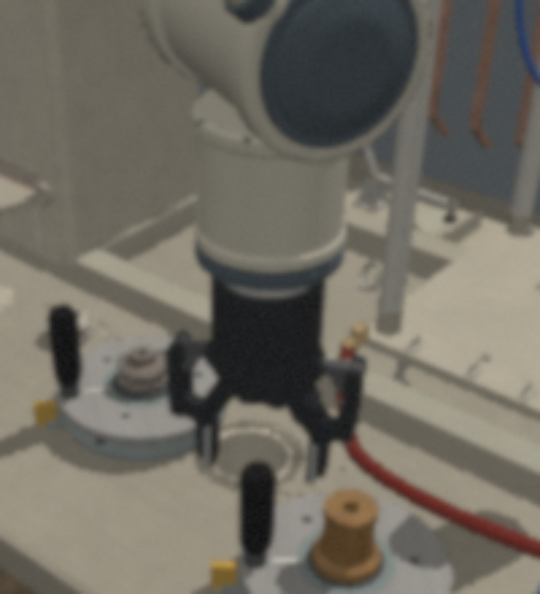

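The picture and depth show the fingertips at z≈0.13, about 28 mm higher than the reported TCP suggests. I'll lower in two stages, watching force, and recheck.

Emit:
carry_out:
  rows:
    - [0, 0, 0, 0.008, 0, 0, 0.07]
    - [0, 0, 0, 0.015, 0, 0, 0.07]
    - [0, 0, 0, 0.015, 0, 0, 0.07]

```text
time_s: 2.23
tool_pos: [0.4639, -0.1539, 0.0747]
eef_rot: [0.378, 0.598, -0.378, 0.597]
wrist_force: [0.8, 0.2, -0.2]
gripper_width: 0.0699
```

Emit:
carry_out:
  rows:
    - [0, 0, 0, 0.007, 0, 0, 0.07]
    - [0, 0, 0, 0.012, 0, 0, 0.07]
    - [0, 0, 0, 0.012, 0, 0, 0.07]
    - [0, 0, 0, 0.012, 0, 0, 0.07]

```text
time_s: 2.57
tool_pos: [0.4641, -0.154, 0.0632]
eef_rot: [0.378, 0.598, -0.378, 0.597]
wrist_force: [0.4, -0.2, 0.1]
gripper_width: 0.0697
```

```bash
cat > look.py <<'E'
from h import *
import sys
i=sys.argv[1]
T=ctrl.state();print(T["time_s"],T["tool_pos"],T["eef_rot"],T["wrist_force"],T["gripper_width"])
img,d=ctrl.snapshot("scene");cv2.imwrite(f"pics/l{i}.png",cv2.resize(img[150:280,300:450],None,fx=5,fy=4.5,interpolation=cv2.INTER_CUBIC))
c=ctrl.camera_info("scene");v,u=np.mgrid[0:400,0:640]
W=(np.stack([(u-c["cx"])/c["fx"]*d,(v-c["cy"])/c["fy"]*d,d],-1)-c["t"])@c["R"]
R=Ro.from_quat(T["eef_rot"]).as_matrix();L=(W-T["tool_pos"])@R
m=(L[...,1]<.005)&(L[...,1]>-.02)&(abs(L[...,2])>.025)&(abs(L[...,2])<.05)&(L[...,0]>-.1)&(L[...,0]<.02)
for sgn in(-1,1):
    k=m&(sgn*L[...,2]>0)
    if k.any(): print("finger",sgn,"x max",np.percentile(L[...,0][k],98).round(3),"z",W[...,2][k].min().round(3))
E
python3 look.py 1
```

```text
2.5667 [ 0.4640751  -0.1539667   0.06319506] [ 0.37792747  0.59792789 -0.37800988  0.59729523] [ 0.39131857 -0.20874247  0.08620395] 0.06970712323007865
finger -1 x max -0.041 z 0.103
finger 1 x max -0.039 z 0.045
```

View pics/l1.png

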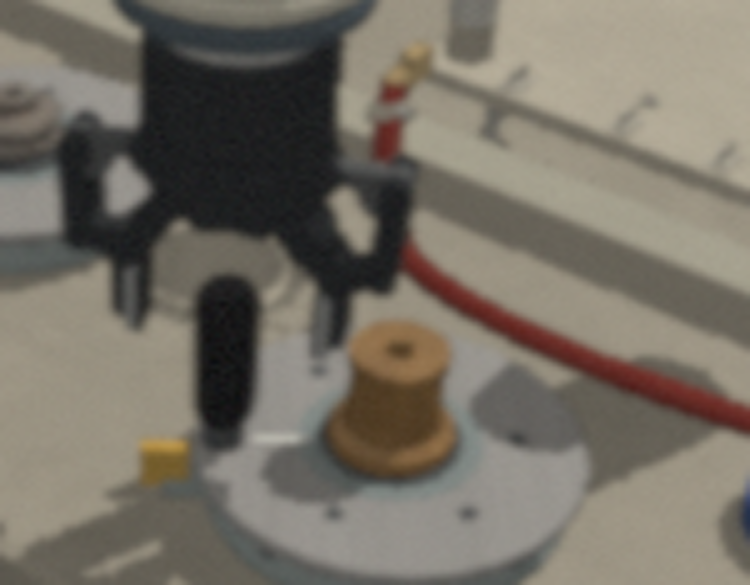

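The picture shows the handle (228,285) centred between the fingers (130 and 325), with tips at z≈0.103 by depth. Closing.

Emit:
carry_out:
  rows:
    - [0, 0, 0, 0, 0, 0, 0.045]
    - [0, 0, 0, 0, 0, 0, 0.02]
    - [0, 0, 0, 0, 0, 0, 0.02]
    - [0, 0, 0, 0, 0, 0, 0.02]
    - [0, 0, 0, 0, 0, 0, 0.02]
  squeeze: 25

```text
time_s: 3.03
tool_pos: [0.4637, -0.1535, 0.0638]
eef_rot: [0.378, 0.598, -0.378, 0.597]
wrist_force: [-3.3, 4.6, 9.7]
gripper_width: 0.0272
```

```bash
python3 look.py 2
```

```text
3.0333 [ 0.46370454 -0.1535436   0.06383087] [ 0.37807861  0.59800206 -0.37794802  0.59716446] [-3.27750866  4.62668486  9.65413404] 0.027209993168737952
finger -1 x max -0.073 z 0.112
finger 1 x max -0.04 z 0.044
```

View pics/l2.png

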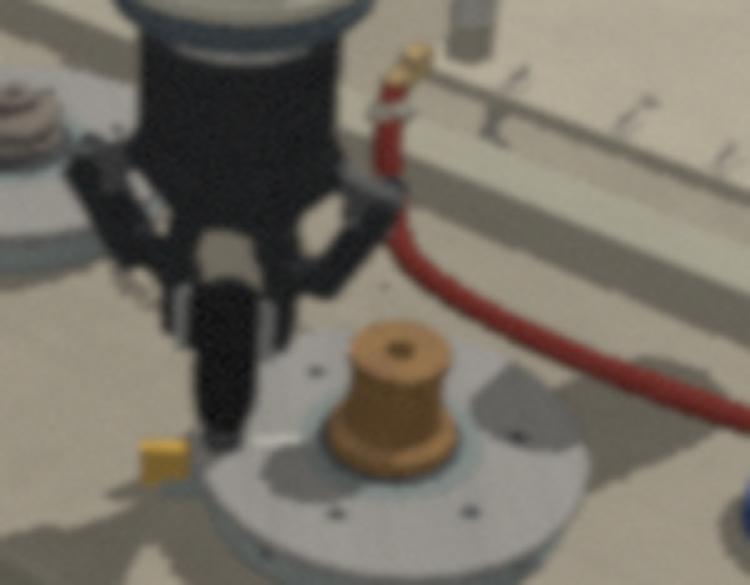

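Run:
```python
from h import *
R=np.array([[0,.9036,.4285],[0,.4285,-.9036],[-1,0,0]])
a0=np.deg2rad(130.5)
def P(t):return .072*np.array([np.cos(a0+t),np.sin(a0+t),0])
for k in range(12):
    r=[]
    for j in range(1,6):
        d=R.T@(P(np.deg2rad(30*k+6*j))-P(np.deg2rad(30*k)));r.append([0,0,0,0,round(d[1],4)+0,round(d[2],4)+0,.02])
    print(k,r)
```

```text
0 [[0, 0, 0, 0, np.float64(-0.0072), np.float64(0.0023), 0.02], [0, 0, 0, 0, np.float64(-0.014), np.float64(0.0054), 0.02], [0, 0, 0, 0, np.float64(-0.0206), np.float64(0.0092), 0.02], [0, 0, 0, 0, np.float64(-0.0266), np.float64(0.0137), 0.02], [0, 0, 0, 0, np.float64(-0.0322), np.float64(0.0187), 0.02]]
1 [[0, 0, 0, 0, np.float64(-0.005), np.float64(0.0056), 0.02], [0, 0, 0, 0, np.float64(-0.0094), np.float64(0.0117), 0.02], [0, 0, 0, 0, np.float64(-0.0132), np.float64(0.0183), 0.02], [0, 0, 0, 0, np.float64(-0.0163), np.float64(0.0251), 0.02], [0, 0, 0, 0, np.float64(-0.0186), np.float64(0.0323), 0.02]]
2 [[0, 0, 0, 0, np.float64(-0.0016), np.float64(0.0074), 0.02], [0, 0, 0, 0, np.float64(-0.0023), np.float64(0.0149), 0.02], [0, 0, 0, 0, np.float64(-0.0023), np.float64(0.0224), 0.02], [0, 0, 0, 0, np.float64(-0.0015), np.float64(0.0299), 0.02], [0, 0, 0, 0, np.float64(0.0001), np.float64(0.0373), 0.02]]
3 [[0, 0, 0, 0, np.float64(0.0023), np.float64(0.0072), 0.02], [0, 0, 0, 0, np.float64(0.0054), np.float64(0.014), 0.02], [0, 0, 0, 0, np.float64(0.0092), np.float64(0.0206), 0.02
[... 1889 characters left out ...]
266), 0.02], [0, 0, 0, 0, np.float64(-0.0187), np.float64(-0.0322), 0.02]]
10 [[0, 0, 0, 0, np.float64(-0.0056), np.float64(-0.005), 0.02], [0, 0, 0, 0, np.float64(-0.0117), np.float64(-0.0094), 0.02], [0, 0, 0, 0, np.float64(-0.0183), np.float64(-0.0132), 0.02], [0, 0, 0, 0, np.float64(-0.0251), np.float64(-0.0163), 0.02], [0, 0, 0, 0, np.float64(-0.0323), np.float64(-0.0186), 0.02]]
11 [[0, 0, 0, 0, np.float64(-0.0074), np.float64(-0.0016), 0.02], [0, 0, 0, 0, np.float64(-0.0149), np.float64(-0.0023), 0.02], [0, 0, 0, 0, np.float64(-0.0224), np.float64(-0.0023), 0.02], [0, 0, 0, 0, np.float64(-0.0299), np.float64(-0.0015), 0.02], [0, 0, 0, 0, np.float64(-0.0373), np.float64(0.0001), 0.02]]
```

Emit:
carry_out:
  rows:
    - [0, 0, 0, 0, -0.0072, 0.0023, 0.02]
    - [0, 0, 0, 0, -0.014, 0.0054, 0.02]
    - [0, 0, 0, 0, -0.0206, 0.0092, 0.02]
    - [0, 0, 0, 0, -0.0266, 0.0137, 0.02]
    - [0, 0, 0, 0, -0.0322, 0.0187, 0.02]

```text
time_s: 3.5
tool_pos: [0.4429, -0.1849, 0.0639]
eef_rot: [0.378, 0.598, -0.378, 0.598]
wrist_force: [0.9, 2.4, 4.8]
gripper_width: 0.027
```

```bash
python3 look.py 3
```

```text
3.5 [ 0.44293037 -0.18485651  0.06387423] [ 0.37804135  0.59760377 -0.37791298  0.59760878] [0.87968508 2.40124022 4.84027805] 0.026954918551763716
finger -1 x max -0.074 z 0.137
finger 1 x max -0.043 z 0.104
```

View pics/l3.png

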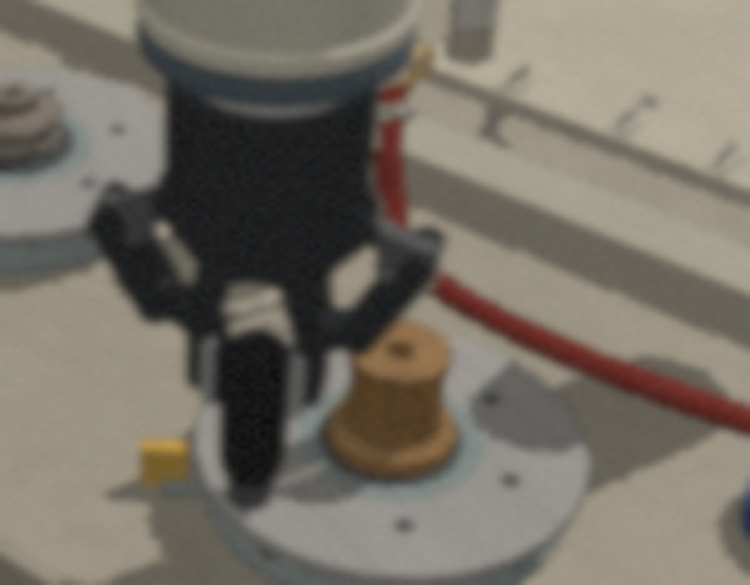

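The handle moved with the fingers (now at crop 250,400, holes rotated), with low forces. Continuing.

Emit:
carry_out:
  rows:
    - [0, 0, 0, 0, -0.005, 0.0056, 0.02]
    - [0, 0, 0, 0, -0.0094, 0.0117, 0.02]
    - [0, 0, 0, 0, -0.0132, 0.0183, 0.02]
    - [0, 0, 0, 0, -0.0163, 0.0251, 0.02]
    - [0, 0, 0, 0, -0.0186, 0.0323, 0.02]

```text
time_s: 3.97
tool_pos: [0.4408, -0.2226, 0.0639]
eef_rot: [0.378, 0.597, -0.378, 0.598]
wrist_force: [4.7, 3.7, 6.2]
gripper_width: 0.0267
```

Emit:
carry_out:
  rows:
    - [0, 0, 0, 0, -0.0016, 0.0074, 0.02]
    - [0, 0, 0, 0, -0.0023, 0.0149, 0.02]
    - [0, 0, 0, 0, -0.0023, 0.0224, 0.02]
    - [0, 0, 0, 0, -0.0015, 0.0299, 0.02]
    - [0, 0, 0, 0, 0.0001, 0.0373, 0.02]

```text
time_s: 4.38
tool_pos: [0.4576, -0.2559, 0.0639]
eef_rot: [0.379, 0.597, -0.378, 0.598]
wrist_force: [8.2, 10.5, 6.1]
gripper_width: 0.0268
```

Emit:
carry_out:
  rows:
    - [0, 0, 0, 0, 0.0023, 0.0072, 0.02]
    - [0, 0, 0, 0, 0.0054, 0.014, 0.02]
    - [0, 0, 0, 0, 0.0092, 0.0206, 0.02]
    - [0, 0, 0, 0, 0.0137, 0.0266, 0.02]
    - [0, 0, 0, 0, 0.0187, 0.0322, 0.02]

```text
time_s: 4.8
tool_pos: [0.4877, -0.2758, 0.0638]
eef_rot: [0.379, 0.598, -0.378, 0.597]
wrist_force: [3.9, 15.0, 11.5]
gripper_width: 0.027
```

```bash
python3 look.py 4
```

```text
4.8 [ 0.48768306 -0.27584778  0.06378895] [ 0.37872278  0.59777161 -0.37750515  0.59726712] [ 3.85302544 14.95493991 11.46027403] 0.026997593019631633
finger -1 x max -0.071 z 0.113
finger 1 x max -0.042 z 0.103
```

View pics/l4.png

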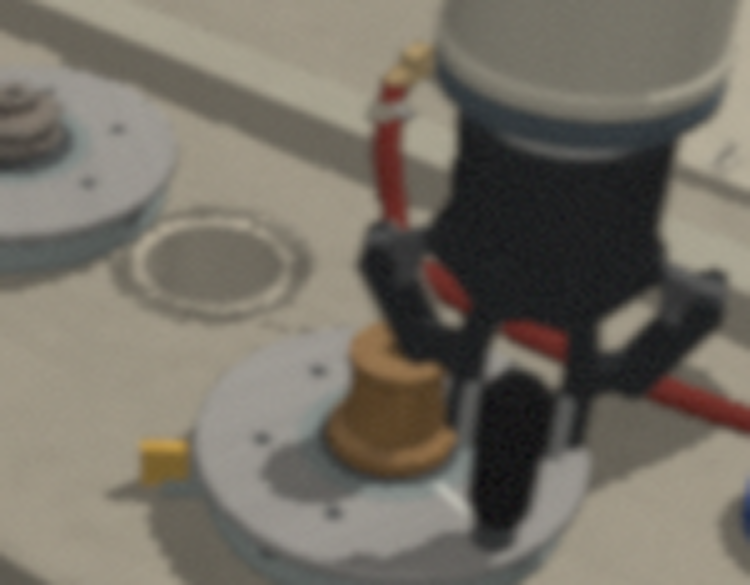

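Run:
```python
import numpy as np
from scipy.optimize import least_squares
p=np.array([(.4637,-.1535),(.4429,-.1849),(.4408,-.2226),(.4576,-.2559),(.4877,-.2758)])
r=least_squares(lambda c:np.hypot(*(p-c).T)-.072,[.51,-.208]);print(r.x,r.fun)
print(np.rad2deg(np.arctan2(*(p-r.x).T[::-1])))
```

```text
[ 0.5111716  -0.20771339] [ 5.99994191e-05 -1.76322334e-05 -7.10579498e-05  5.46017466e-05
  1.87674109e-05]
[ 131.20679851  161.52262302 -168.05557691 -138.0292311  -109.02068144]
```

Emit:
carry_out:
  rows:
    - [0, 0, 0, 0, 0.0066, 0.0049, 0.02]
    - [0, 0, 0, 0, 0.0127, 0.0092, 0.02]
    - [0, 0, 0, 0, 0.0193, 0.013, 0.02]
    - [0, 0, 0, 0, 0.0261, 0.0161, 0.02]
    - [0, 0, 0, 0, 0.0333, 0.0184, 0.02]

```text
time_s: 5.27
tool_pos: [0.525, -0.2783, 0.0638]
eef_rot: [0.378, 0.598, -0.378, 0.597]
wrist_force: [-3.2, 10.1, 13.7]
gripper_width: 0.0272
```

Emit:
carry_out:
  rows:
    - [0, 0, 0, 0, 0.0074, 0.0016, 0.02]
    - [0, 0, 0, 0, 0.0149, 0.0023, 0.02]
    - [0, 0, 0, 0, 0.0224, 0.0023, 0.02]
    - [0, 0, 0, 0, 0.0299, 0.0015, 0.02]
    - [0, 0, 0, 0, 0.0373, -0.0001, 0.02]

```text
time_s: 5.68
tool_pos: [0.5582, -0.2624, 0.0638]
eef_rot: [0.378, 0.598, -0.378, 0.597]
wrist_force: [-7.6, 5.9, 14.4]
gripper_width: 0.0271
```

Emit:
carry_out:
  rows:
    - [0, 0, 0, 0, 0.0072, -0.0023, 0.02]
    - [0, 0, 0, 0, 0.014, -0.0054, 0.02]
    - [0, 0, 0, 0, 0.0206, -0.0092, 0.02]
    - [0, 0, 0, 0, 0.0266, -0.0137, 0.02]
    - [0, 0, 0, 0, 0.0322, -0.0187, 0.02]

```text
time_s: 6.1
tool_pos: [0.5792, -0.2321, 0.0638]
eef_rot: [0.378, 0.598, -0.378, 0.597]
wrist_force: [-8.9, 1.2, 11.3]
gripper_width: 0.0274
```

```bash
python3 look.py 5
```

```text
6.1 [ 0.57916773 -0.23212207  0.06378166] [ 0.37772322  0.59811723 -0.37821268  0.59710646] [-8.91618207  1.22952181 11.32916126] 0.027384313021904617
finger -1 x max -0.067 z 0.12
finger 1 x max -0.042 z 0.101
```

View pics/l5.png

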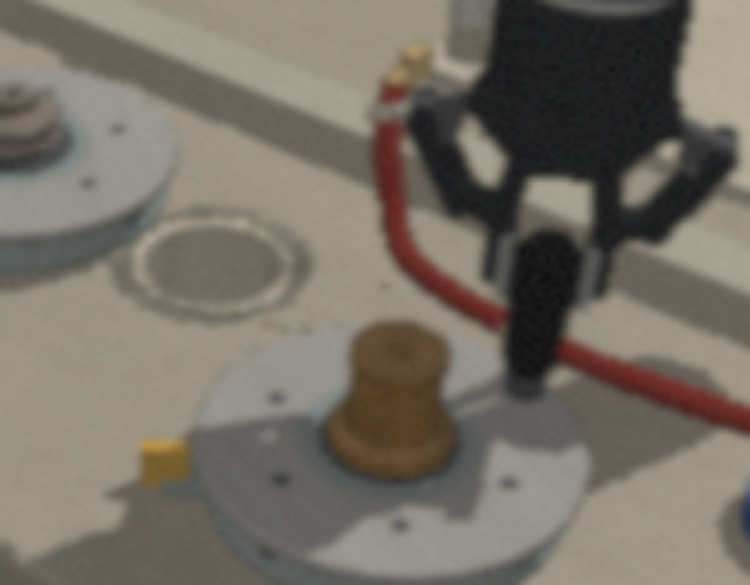

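The handle is now at the far right (crop 540,310), still held, with forces under 15 N. Continuing.

Emit:
carry_out:
  rows:
    - [0, 0, 0, 0, 0.005, -0.0056, 0.02]
    - [0, 0, 0, 0, 0.0094, -0.0117, 0.02]
    - [0, 0, 0, 0, 0.0132, -0.0183, 0.02]
    - [0, 0, 0, 0, 0.0163, -0.0251, 0.02]
    - [0, 0, 0, 0, 0.0186, -0.0323, 0.02]

```text
time_s: 6.57
tool_pos: [0.5825, -0.1955, 0.0638]
eef_rot: [0.378, 0.598, -0.378, 0.598]
wrist_force: [-5.0, -2.7, 8.8]
gripper_width: 0.0271
```

Emit:
carry_out:
  rows:
    - [0, 0, 0, 0, 0.0016, -0.0074, 0.02]
    - [0, 0, 0, 0, 0.0023, -0.0149, 0.02]
    - [0, 0, 0, 0, 0.0023, -0.0224, 0.02]
    - [0, 0, 0, 0, 0.0015, -0.0299, 0.02]
    - [0, 0, 0, 0, -0.0001, -0.0373, 0.02]

```text
time_s: 6.98
tool_pos: [0.5672, -0.1619, 0.0639]
eef_rot: [0.378, 0.597, -0.378, 0.598]
wrist_force: [1.0, -2.0, 4.8]
gripper_width: 0.0269
```

Emit:
carry_out:
  rows:
    - [0, 0, 0, 0, -0.0023, -0.0072, 0.02]
    - [0, 0, 0, 0, -0.0054, -0.014, 0.02]
    - [0, 0, 0, 0, -0.0092, -0.0206, 0.02]
    - [0, 0, 0, 0, -0.0137, -0.0266, 0.02]
    - [0, 0, 0, 0, -0.0187, -0.0322, 0.02]

```text
time_s: 7.4
tool_pos: [0.5365, -0.14, 0.0639]
eef_rot: [0.378, 0.597, -0.378, 0.598]
wrist_force: [3.5, 4.0, 6.0]
gripper_width: 0.0271
```

Emit:
carry_out:
  rows:
    - [0, 0, 0, 0, -0.0056, -0.005, 0.02]
    - [0, 0, 0, 0, -0.0117, -0.0094, 0.02]
    - [0, 0, 0, 0, -0.0183, -0.0132, 0.02]
    - [0, 0, 0, 0, -0.0251, -0.0163, 0.02]
    - [0, 0, 0, 0, -0.0323, -0.0186, 0.02]

```text
time_s: 7.82
tool_pos: [0.4985, -0.1367, 0.0638]
eef_rot: [0.378, 0.598, -0.378, 0.597]
wrist_force: [0.4, 6.9, 11.1]
gripper_width: 0.0271
```

```bash
python3 look.py 6
python3 - <<'E'
from h import *
from scipy.optimize import least_squares
# mark corners: top crop (topc) & scene crop; triangulate mark centre at top face
T=lambda a,b:(320+a/6-.4,165+b/6-.4)
S=lambda a,b:(310+a/6-.4,195+b/6-.4)
f=lambda X:np.r_[proj("top",X)-T(183,465),proj("scene",X)-S(138,328)]
r=least_squares(f,[.45,-.13,.02]);X=r.x;print(X,r.fun,np.rad2deg(np.arctan2(X[1]+.2077,X[0]-.5112)))
E
```

```text
7.8167 [ 0.49849622 -0.13670255  0.06382301] [ 0.37830122  0.59769459 -0.37769443  0.59749165] [ 0.44118498  6.91963925 11.07906197] 0.027076949391233545
finger -1 x max -0.074 z 0.107
finger 1 x max 0.017 z 0.044
[ 0.45234052 -0.13162718  0.02209822] [ 0.2262017  -0.24192537 -0.32284345  0.04353337] 127.73003442222016
```

View pics/l6.png

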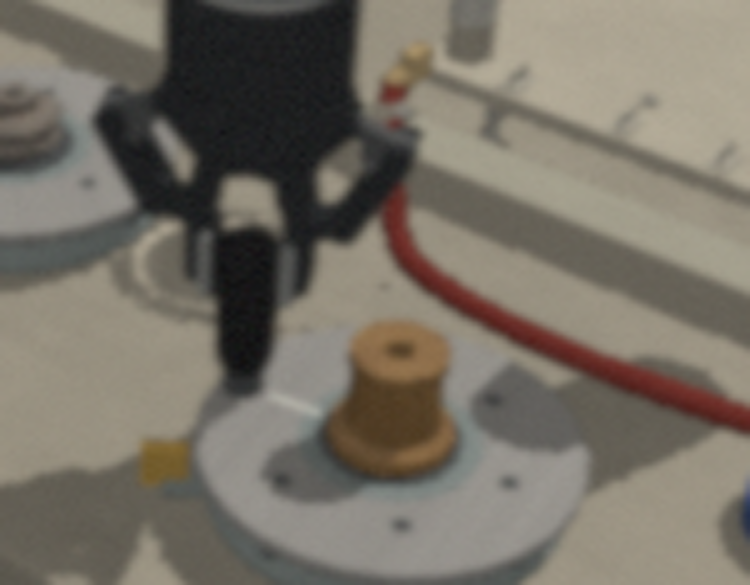

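Emit:
carry_out:
  rows:
    - [0, 0, 0, 0, -0.0074, -0.0016, 0.02]
    - [0, 0, 0, 0, -0.0149, -0.0023, 0.02]
    - [0, 0, 0, 0, -0.0224, -0.0023, 0.02]
    - [0, 0, 0, 0, -0.0299, -0.0015, 0.02]
    - [0, 0, 0, 0, -0.0373, 0.0001, 0.02]

```text
time_s: 8.28
tool_pos: [0.4643, -0.153, 0.0638]
eef_rot: [0.378, 0.598, -0.378, 0.597]
wrist_force: [-1.5, 5.0, 13.7]
gripper_width: 0.0269
```

Emit:
carry_out:
  rows:
    - [0, 0, 0, 0, 0, 0, 0.02]
    - [0, 0, 0, 0, 0, 0, 0.02]
    - [0, 0, 0, 0, 0, 0, 0.02]

```text
time_s: 8.53
tool_pos: [0.4641, -0.1532, 0.0638]
eef_rot: [0.378, 0.598, -0.378, 0.597]
wrist_force: [-5.5, 3.5, 14.3]
gripper_width: 0.0271
```

```bash
python3 look.py 7
python3 - <<'E'
from h import *
p=ctrl.state()["tool_pos"];print(np.rad2deg(np.arctan2(p[1]+.2077,p[0]-.5112)))
E
```

```text
8.5333 [ 0.46407761 -0.15320353  0.06377815] [ 0.3779958   0.59812922 -0.37814592  0.59696422] [-5.47377366  3.47872892 14.27834211] 0.0270719716350413
finger -1 x max -0.074 z 0.115
finger 1 x max -0.042 z 0.102
130.81263677322954
```

View pics/l7.png

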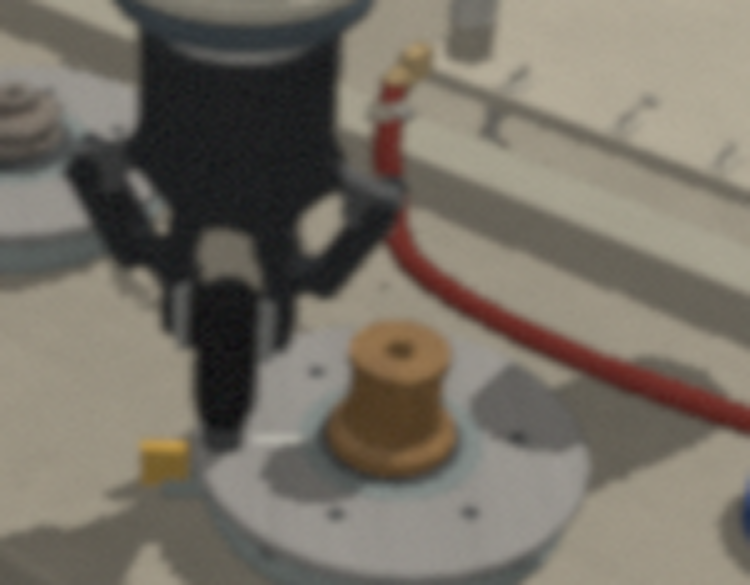

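The handle is back beside the yellow mark (handle at 225,430; mark at 165,460), the same view as at the start. Releasing and lifting.

Emit:
carry_out:
  rows:
    - [0, 0, 0, 0, 0, 0, 0.04]
    - [0, 0, 0, 0, 0, 0, 0.055]
    - [0, 0, 0, 0, 0, 0, 0.055]
    - [0, 0, 0, 0, 0, 0, 0.055]

```text
time_s: 8.92
tool_pos: [0.4651, -0.1535, 0.0635]
eef_rot: [0.378, 0.598, -0.378, 0.597]
wrist_force: [-1.0, -0.1, -0.4]
gripper_width: 0.0548
```

Emit:
carry_out:
  rows:
    - [0, 0, 0, -0.015, 0, 0, 0.055]
    - [0, 0, 0, -0.04, 0, 0, 0.06]
    - [0, 0, 0, -0.07, 0, 0, 0.06]
    - [0, 0, 0, -0.1, 0, 0, 0.06]
    - [0, 0, 0, -0.13, 0, 0, 0.06]

```text
time_s: 9.33
tool_pos: [0.4648, -0.1534, 0.1949]
eef_rot: [0.378, 0.598, -0.378, 0.597]
wrist_force: [0.6, -1.5, -0.0]
gripper_width: 0.0601
```

Emit:
carry_out:
  rows:
    - [0, 0, 0, -0.02, -0.03, 0.03, 0.06]
    - [0, 0, 0, -0.02, -0.06, 0.055, 0.06]
    - [0, 0, 0, -0.02, -0.09, 0.08, 0.06]
    - [0, 0, 0, -0.02, -0.12, 0.105, 0.06]
    - [0, 0, 0, -0.02, -0.15, 0.13, 0.06]

```text
time_s: 9.75
tool_pos: [0.3841, -0.3368, 0.2137]
eef_rot: [0.378, 0.598, -0.378, 0.598]
wrist_force: [1.4, -0.2, 0.1]
gripper_width: 0.0597
```

Emit:
carry_out:
  rows:
    - [0, 0, 0, 0, -0.03, 0.03, 0.06]
    - [0, 0, 0, 0, -0.06, 0.06, 0.06]
    - [0, 0, 0, 0, -0.09, 0.09, 0.06]
    - [0, 0, 0, 0, -0.1, 0.12, 0.06]
    - [0, 0, 0, 0, -0.1, 0.12, 0.06]

```text
time_s: 10.17
tool_pos: [0.3454, -0.4923, 0.2131]
eef_rot: [0.378, 0.596, -0.38, 0.597]
wrist_force: [-0.6, 2.3, -0.0]
gripper_width: 0.0601
```

Run:
```python
from h import *
T=ctrl.state();print(T["time_s"],T["tool_pos"],T["wrist_force"],abs(T["joint_vel"]).max())
p,d=ctrl.snapshot("top");cv2.imwrite("pics/tf.png",p);cv2.imwrite("pics/tfc.png",cv2.resize(p[165:265,320:450],None,fx=6,fy=6,interpolation=cv2.INTER_CUBIC))
p,d=ctrl.snapshot("scene");cv2.imwrite("pics/sf.png",p)
```

```text
10.1667 [ 0.34541254 -0.49233446  0.21312476] [-0.64438859  2.27988338 -0.04743884] 0.10085094079650517
```

View pics/tfc.png

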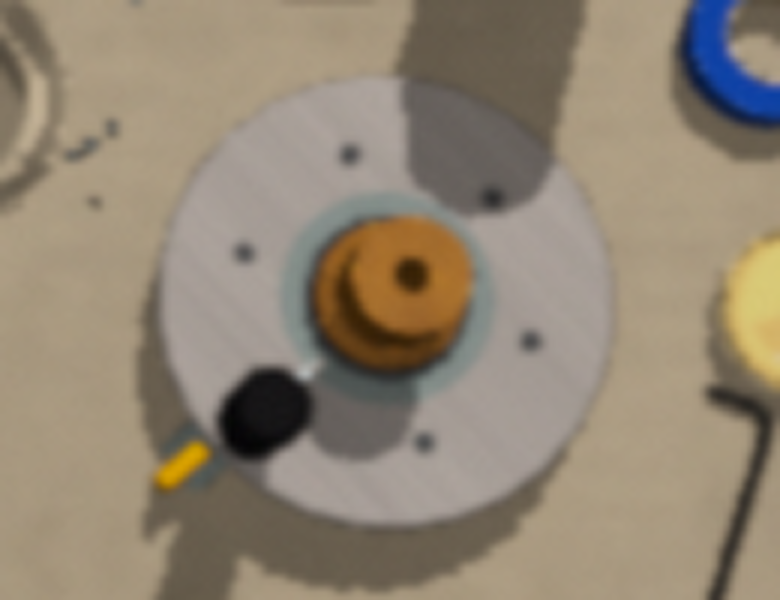

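View pics/tf.png

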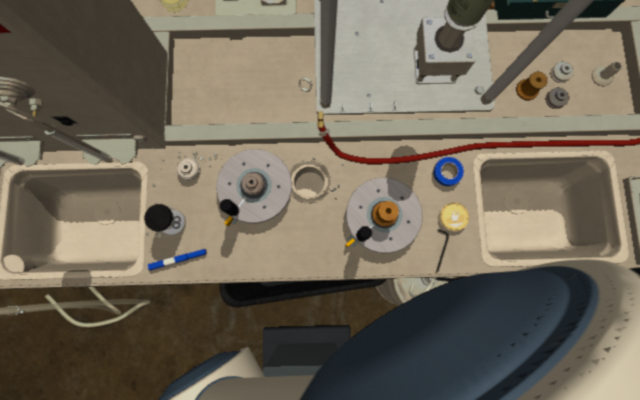

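View pics/sf.png

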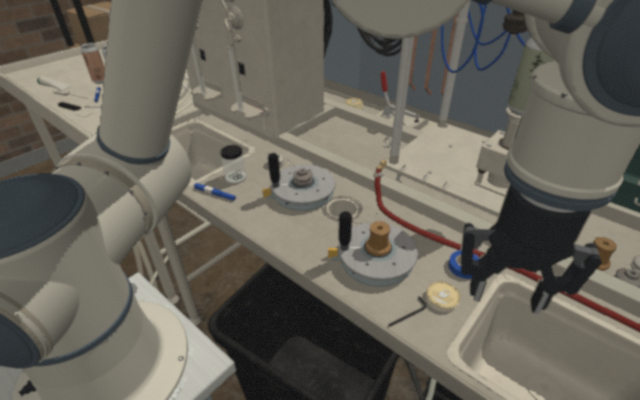

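Emit:
carry_out:
  rows:
    - [0, 0, 0, 0, 0, 0, 0.06]
    - [0, 0, 0, 0, 0, 0, 0.06]
    - [0, 0, 0, 0, 0, 0, 0.06]

```text
time_s: 10.52
tool_pos: [0.3466, -0.4855, 0.2137]
eef_rot: [0.378, 0.598, -0.378, 0.598]
wrist_force: [-0.0, 0.2, 0.8]
gripper_width: 0.0598
```

Run:
```python
from station import ctrl
s=ctrl.state();print(s["time_s"],abs(s["joint_vel"]).max(),s["wrist_force"]);print(ctrl.close_job())
```

```text
10.5167 0.005175018492772634 [-0.03271978  0.20880455  0.78841788]
the job is handed in; nothing more can be done
None
```

I turned the chuck stand's handle once all the way round, anticlockwise, and let go with it back beside the yellow mark. I then lifted and withdrew the arm clear of everything and handed the job in at 10.5 s. The wrist force I read after each move stayed under about 20 N.

- **Final position:** The last top view shows the handle beside the mark. It is about 1° (0.02 rad) further anticlockwise than where it started, and I estimate 2° (about 0.04 rad) past the mark itself. I left that small offset rather than grip the handle again.
- **Other stand:** The roll stand looks unchanged in the final images.
- **Disagreement:** The camera depth put the fingertips about 28 mm higher than the reported tool position implied. I trusted the images and lowered the gripper a further 27 mm before gripping.

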